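Transfer a row of specimen jars to the new rack in reverse order

TASK

Move the four specimen jars from the steel rack to the empty white rack so that the row is in reverse order: seen from the robot, the jar at the left end of the steel rack goes to the right end of the white one, and so on, each upright in the middle of its own grey pad. Do not drop or tip a jar: set each down gently.

Things in the scene. Friction and masses are not known exactly. Their poses are not given: they have to be found in the camera images.
- slim_jar: Tall slim round specimen jar, hazy plastic with a white lid, 105 mm high; body 36 mm across, lid 40 mm across from 87 to 105 mm above the foot. From above: a small white disc. One rigid piece, 110 g (varies). Starts on its mat in the steel rack. Origin: centre of its underside, z up.
- wide_jar: Short wide round specimen jar, hazy plastic with a white lid, 70 mm high; body 56 mm across, lid 60 mm across from 52 to 70 mm above the foot. From above: a large white disc. One rigid piece, 170 g (varies). Starts on its mat in the steel rack. Origin: centre of its underside, z up.
- square_jar: Square hazy plastic bottle with a round white cap, 94 mm high; body 46 x 46 mm up to 60 mm, thin neck 26 mm, cap 34 mm across from 70 to 94 mm above the foot (take it by the cap, fingertips above 62 mm). One rigid piece, 150 g (varies). Starts on its mat in the steel rack. Origin: centre of its underside, z up.
- stoppered_jar: Round greenish glass jar with a glass stopper, no white lid, 92 mm high; body 56 mm across up to 52 mm, narrowing to a 30 mm neck at 62 mm, stopper a disc 40 mm across from 74 to 92 mm above the foot (take it by the stopper, which is stuck fast; fingertips above 64 mm). One rigid piece, 220 g (varies). Starts on its mat in the steel rack. Origin: centre of its underside, z up.
- seat_slim: The thin black rubber mat (round, 54 mm across, 4 mm thick), fixed in the steel rack, on which the slim jar stands at the start; it stays and marks where that jar came from. Origin: centre of its underside, z up.
- seat_wide: The thin black rubber mat (round, 72 mm across, 4 mm thick), fixed in the steel rack, on which the wide jar stands at the start; it stays and marks where that jar came from. Origin: centre of its underside, z up.
- seat_square: The thin black rubber mat (square, 60 mm, 4 mm thick), fixed in the steel rack, on which the square jar stands at the start; it stays and marks where that jar came from. Origin: centre of its underside, z up.
- seat_stoppered: The thin black rubber mat (round, 68 mm across, with two small tabs, 4 mm thick), fixed in the steel rack, on which the stoppered jar stands at the start; it stays and marks where that jar came from. Origin: centre of its underside, z up.
- old_rack: Steel rack holding the jars at the start, 350 x 92 mm, fixed, row running left-right; side rails 25 mm high, end walls 28 mm. Origin: underside centre; y along the row to the robot's left, x across. Four places at y = +127.5, +42.5, -42.5, -127.5 mm, x = 0, jar feet 14 mm above the table.
- new_rack: White plastic rack, empty at the start, 350 x 92 mm, fixed, row running left-right; side rails 25 mm high, end walls 28 mm. Origin: underside centre; y along the row to the robot's left, x across. Four places at y = +127.5, +42.5, -42.5, -127.5 mm, x = 0: raised grey pads 72 mm across, tops 14 mm above the table. Either rack may be nearer the robot.
Mind the look-alikes: they are no part of the job. Leave any yellow look-alike of the stoppered_jar alone.

How it is judged:
By the outcome, as a careful person would: the job done as asked, in the order asked, and still so for the second after the job is handed in, with the robot touching nothing.
It also fails if it takes over 106 s, if anything falls off the work surface, if the arm or the gripper's body presses on something with over 40 N, if the wrist force passes 120 N, or if a joint passes its speed limit or range.

ROBOT

A 6-joint arm with a two-finger parallel gripper is mounted at the origin on the work surface. World frame = base frame: x ahead of the robot, y to its left, z up, the work surface at z = 0. Lengths are in m, angles in rad, forces in N, time in s.
With the tool pointing down it reaches from about 0.3 to 0.775 m from the base axis. Payload 14.6 kg.
Tool frame: the origin (TCP) lies at the very end of the fingers, on their centre line; the grasp point (between the pads) lies 19 mm behind it; z points along the fingers, y is the line along which they close (so a half turn about z gives the same grasp; the last joint's range is limited). The gripper opens to 94 mm and grips with 3 to 60 N. Pads are 16 mm wide; open, the fingers measure 119 mm over their backs; the gripper's body (75 mm by 177 mm) begins 78 mm behind the grasp point.
Start: joints at [-1.332, 0.3, 1.521, -0, 1.321, -0.067], TCP at [0.166, -0.524, 0.205] pointing down, gripper open.
Joint ranges: [-3.03, 3.03], [-0.79, 2.21], [0.23, 2.52], [-1.04, 4.18], [0, 3.07], [-2.55, 2.55]. Speed limits (rad/s): [2.22, 2.22, 2.57, 3.14, 3.14, 3.14].

INTERFACE

Orientations are given as [roll, pitch, yaw] about the fixed x, y, z axes, in that order (R = Rz(yaw) Ry(pitch) Rx(roll)).
In Python, from station import ctrl gives the robot as it stands.
- The arm moves only by the shell command python3 -m pendant 'ROWS' [OPENING] [FORCE]. ROWS is JSON, a list of rows, each a list of 2 entries, a list of its own where there are three numbers: the shift along the world's x, y, z in cm, then the turn about the world's z in rad. A call has 1 to 20 rows; each row shifts and turns the commanded pose from where the row before left it; what a row does not reach is not made up. A row lasts 1/12 s, in which the tool goes at most 41.7 mm and 7.16 degrees, less where a joint would pass 70% of its speed; a pose out of reach is approached as far as the arm can. A call is refused whole if a number of a shift passes 4.17 or a number of a turn 0.125, either way. A call with a gripper value outside its range is refused whole. OPENING is the opening, from 0 (shut) to 1 (fully open), set as the call begins (- or left out, the last holds). The fingers move at their own pace and stop on an object; FORCE is the grip in N (left out, the last holds). Time passes only in rows, so rows that do not move let the fingers close. It gives the time, the measured TCP pose, the force, the opening and the grip force at its end, in the units of the state.
- ctrl.get_obs(): the state, without advancing time (a new reading comes with each control period).
- ctrl.camera(name): name is "side" or "top"; returns a dict with "color" (480x640x3 uint8, red, green, blue), "intrinsics" (3x3 intrinsics, pixels), "k1" (the pictures are not rectified: a ray, as slopes to the right and down, at radius r is drawn at 1 + k1 r^2 times it, then the intrinsics apply), "camera_from_world" (4x4, takes a point from world to camera coordinates). Camera axes: x right, y down, z forward; pixel columns grow to the right and rows downward; lengths in m; the calibration is good to about 2 mm. A picture is of the moment at which its call begins. There is no depth.
- ctrl.hand_in(): hands the job in; it is judged then, once.
The state is a dict: "time_s": time; "qpos": joint angles; "joint_vel": joint speeds; "tau": joint torques, N m; "ee_pos": TCP position; "eef_rot": TCP orientation; "force": force on the tool from outside, world axes, zero at the start; "moment": the same for the moment, N m; "grip_width": finger opening in m; "grip_force": force on a finger pad.
Only numpy, scipy, OpenCV 4.12 (cv2) and the standard library are available. Lean on these libraries where they do the work, as an engineer would, in place of code of your own. Each camera call takes 0.05 s, during which the arm holds its last target. There are 200 camera calls.

## Working session

There is one attempt and no reset: what is moved stays moved. The work goes in short steps, Python scripts to look and compute and a shell command to move; the robot and the scene stay as the last step left them, time stands still between calls to the robot, and variables do not carry over. Pictures are saved under pics/ and viewed, at most 14 in all, crops included, and the job is handed in when it is done.

```bash
ls; mkdir -p pics; python3 - <<'E'
from station import ctrl
import cv2,numpy as np
for n in("top","side"):
    c=ctrl.camera(n); cv2.imwrite(f"pics/{n}0.png",c["color"][:,:,::-1]); np.savez(f"{n}0.npz",**c)
    print(n,c["intrinsics"],c["k1"],np.round(c["camera_from_world"],3))
o=ctrl.get_obs();print(o["ee_pos"],o["eef_rot"],o["time_s"])
E
```

```text
pics
top [[517.88578578   0.         320.98887108]
 [  0.         517.88578578 238.85184742]
 [  0.           0.           1.        ]] -0.016620441699149977 [[ 0.004 -1.    -0.014 -0.022]
 [-0.996 -0.003 -0.086  0.49 ]
 [ 0.086  0.014 -0.996  0.704]
 [ 0.     0.     0.     1.   ]]
side [[512.73998563   0.         321.52957836]
 [  0.         512.73998563 235.62549775]
 [  0.           0.           1.        ]] -0.07868743861925201 [[-0.893 -0.45  -0.014  0.443]
 [-0.229  0.481 -0.846  0.162]
 [ 0.387 -0.753 -0.533  0.547]
 [ 0.     0.     0.     1.   ]]
[ 0.16551847 -0.5242721   0.2049835 ] [-3.14063486e+00 -2.89754181e-05  3.05823729e-01] 0.1
```

View pics/top0.png

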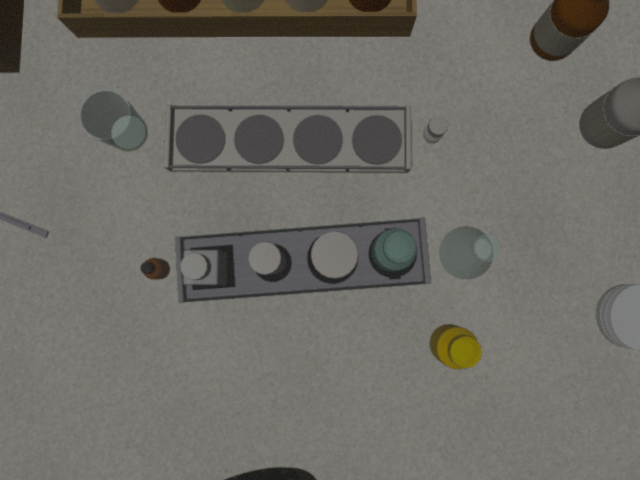

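View pics/side0.png

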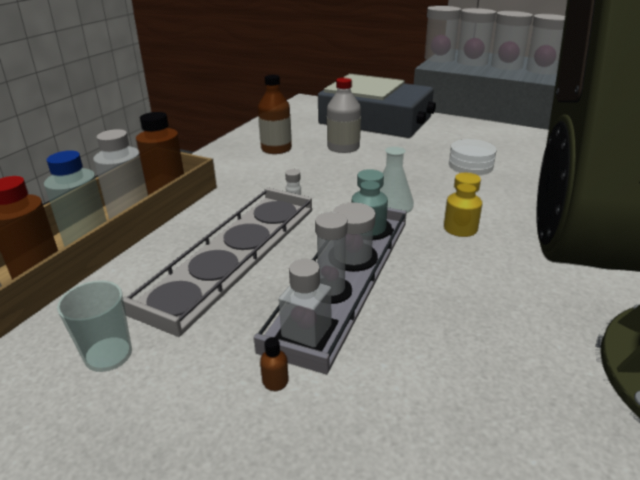

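The top view shows the steel rack (178–430, 220–300) nearer the robot. Its jars from left to right are square (196,266), slim (266,259), wide (333,256) and stoppered green (395,250). The white rack is at (168–410, 105–172), with pads at about (200,139), (259,139), (318,139) and (377,139).

Possible look-alikes are the yellow stoppered jar (458,348), clear flask (467,250), small white vial (437,128), amber vial (154,268) and glass (112,120). I choose the four jars standing on mats in the steel rack and will check them in one crop.

```bash
cat > h.py <<'E'
import numpy as np,cv2
def px2w(c,uv,z):
    K=c["intrinsics"];T=c["camera_from_world"];k1=float(c["k1"])
    p=cv2.undistortPoints(np.array(uv,float).reshape(-1,1,2),K,np.array([k1,0,0,0]))[:,0]
    R,t=T[:3,:3],T[:3,3];C=-R.T@t
    d=np.c_[p,np.ones(len(p))]@R
    return C+d*((z-C[2])/d[:,2])[:,None]
def w2px(c,P):
    P=np.atleast_2d(np.array(P,float));T=c["camera_from_world"]
    return cv2.projectPoints(P,cv2.Rodrigues(T[:3,:3])[0],T[:3,3],c["intrinsics"],np.array([float(c["k1"]),0,0,0]))[0][:,0]
def circ(c,x,y,z,r):
    a=np.linspace(0,2*np.pi,60);return w2px(c,np.c_[x+r*np.cos(a),y+r*np.sin(a),0*a+z])
E
cat > m.py <<'E'
from h import *
c=dict(np.load("top0.npz"));im=c["color"][:,:,::-1].copy()
J=dict(square=((196,266),.108,.017),slim=((266,259),.119,.020),wide=((333,256),.084,.030),stop=((399,246),.106,.020))
big=cv2.resize(im,None,fx=3,fy=3,interpolation=cv2.INTER_CUBIC)
g=cv2.GaussianBlur(cv2.cvtColor(im,cv2.COLOR_BGR2GRAY),(0,0),1).astype(float)
from scipy.optimize import minimize
for n,(uv,z,r) in J.items():
    p=px2w(c,uv,z)[0]
    def s(q):
        f=lambda rr:cv2.remap(g.astype(np.float32),circ(c,q[0],q[1],z,rr).astype(np.float32).reshape(-1,1,2),None,1).ravel()
        return -np.clip(f(r-.0015)-f(r+.0015),-5,25).mean()
    best=min(((s((p[0]+a,p[1]+b)),p[0]+a,p[1]+b) for a in np.arange(-.01,.0101,.0005) for b in np.arange(-.01,.0101,.0005)))
    print(n,np.round(best,4),w2px(c,[best[1],best[2],z])[0].round(1))
    pts=((circ(c,best[1],best[2],z,r)+.5)*3-.5).round().astype(int)
    cv2.polylines(big,[pts],True,(0,0,255),1)
# new rack pads: dark blobs
for u in (200,259,318,377):
    w=g[112:166,u-29:u+29];m=(w<cv2.threshold(w.astype(np.uint8),0,255,cv2.THRESH_OTSU)[0]).astype(np.uint8)
    m=cv2.morphologyEx(m,cv2.MORPH_OPEN,np.ones((9,9)))
    n,l,st,ce=cv2.connectedComponentsWithStats(m);i=1+np.argmax(st[1:,4])
    q=ce[i]+[u-29,112];P=px2w(c,q,.014)[0];print("pad",q.round(1),P.round(4),st[i])
    cv2.polylines(big,[((circ(c,P[0],P[1],.014,.036)+.5)*3-.5).round().astype(int)],True,(0,255,0),1)
# old rack corners top
print(px2w(c,[(178,237),(425,219),(430,283),(181,301)],.026).round(4))
cv2.imwrite("pics/crop.png",big[290:920,480:1320][:,:800][:600])
E
python3 m.py
```

```text
square [-18.4879   0.4493   0.1354] [193.2 265.2]
slim [-23.4719   0.4577   0.0458] [264.8 258.2]
wide [-22.4698   0.4635  -0.0373] [333.4 255.2]
stop [-9.9743  0.4639 -0.1128] [395.  254.1]
pad [200.1 138.6] [0.635  0.1547 0.014 ] [   5    3   49   48 1895]
pad [258.6 139. ] [0.6345 0.07   0.014 ] [   5    3   48   49 1902]
pad [317.5 139.5] [ 0.6338 -0.0148  0.014 ] [   5    4   48   49 1903]
pad [376.6 139.7] [ 0.6335 -0.0996  0.014 ] [   5    4   49   49 1913]
[[ 0.4913  0.1791  0.026 ]
 [ 0.5175 -0.1652  0.026 ]
 [ 0.4288 -0.171   0.026 ]
 [ 0.4025  0.1725  0.026 ]]
```

View pics/crop.png

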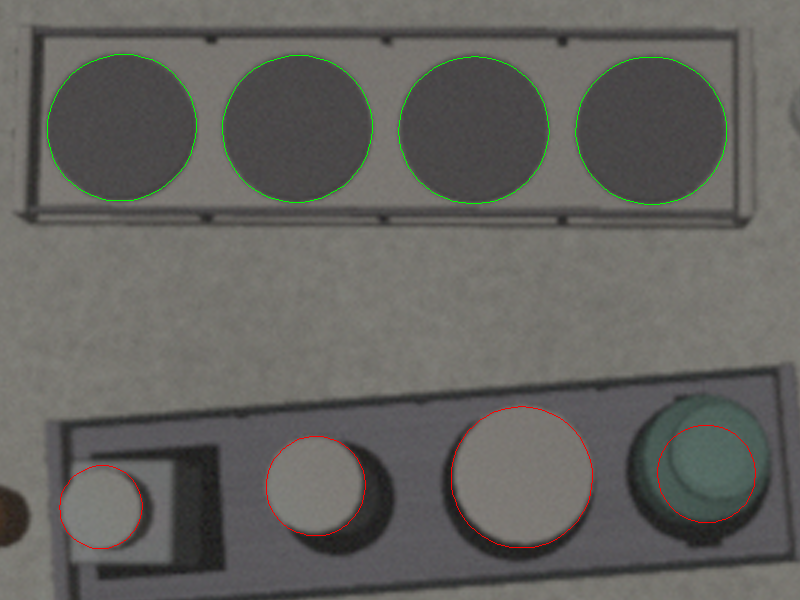

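The crop confirms the four jars on their mats, and the fits land well on the lids and pads. The exception is the stopper, which I read by eye at crop (717,449), or image (399,246.3). The stoppered jar goes first, because its target is the left end. Gripping along world x (yaw ≈ π/2) keeps the fingers clear of the neighbouring jars.

```bash
python3 - <<'E'
from h import *
c=dict(np.load("top0.npz"))
print(px2w(c,[(399,246.3)],.106).round(4), px2w(c,[(240,37)],0).round(3))
# body circle of stoppered: shoulder z=.066 r .028, mat etc for cross-check; square body top corners z=.074 (crop px -> img)
s=lambda u,v:((480+u)/3,(290+v)/3)
print(px2w(c,[s(705,465)],.066).round(4), px2w(c,[s(71,460),s(175,460),s(175,563),s(71,563)],.074).round(4))
E
python3 -m pendant '[[[1,0,0],0.12],[[2,1,0],0.12],[[2,2,0],0.12],[[2,3,0],0.12],[[2,3,0],0.12],[[2,3,0],0.12],[[2,3,0],0.12],[[2,3,0],0.12],[[3,3,0],0.12],[[3,3,0],0.1],[[3,3,0],0.09],[[3,3,0],0],[[2,3,0],0],[[1,3,0],0],[[0,2,0],0],[[0,0,0],0],[[0,0,0],0]]' 1 20
```

```text
[[ 0.4736 -0.1178  0.106 ]] [[0.795 0.102 0.   ]]
[[ 0.4694 -0.118   0.066 ]] [[0.4701 0.1572 0.074 ]
 [0.4703 0.1119 0.074 ]
 [0.4258 0.111  0.074 ]
 [0.4256 0.156  0.074 ]]
time_s: 1.52
ee_pos: [0.4635, -0.146, 0.2053]
eef_rot: [-3.141, 0.0, 1.578]
force: [0.9, 0.2, 0.5]
grip_width: 0.0941
grip_force: 0.0
```

```bash
python3 -m pendant '[[[0.4,1.4,-0.5],0],[[0.4,1.4,-1],0],[[0,0,-2],0],[[0,0,-2],0],[[0,0,-2],0],[[0,0,-1.5],0],[[0,0,-1.5],0],[[0,0,-1],0],[[0,0,-0.5],0],[[0,0,0],0],[[0,0,0],0],[[0,0,0],0]]'
python3 - <<'E'
from station import ctrl
import cv2,numpy as np
a=[]
for n in("top","side"):
    c=ctrl.camera(n); a.append(cv2.resize(c["color"][120:360,(280 if n=="top" else 260):][:, :240,::-1],(400,400)))
cv2.imwrite("pics/a1.png",np.hstack(a))
E
```

```text
time_s: 2.52
ee_pos: [0.4718, -0.1189, 0.0862]
eef_rot: [3.14, 0.0, 1.576]
force: [0.6, -0.1, 0.1]
grip_width: 0.094
grip_force: 0.0
```

View pics/a1.png

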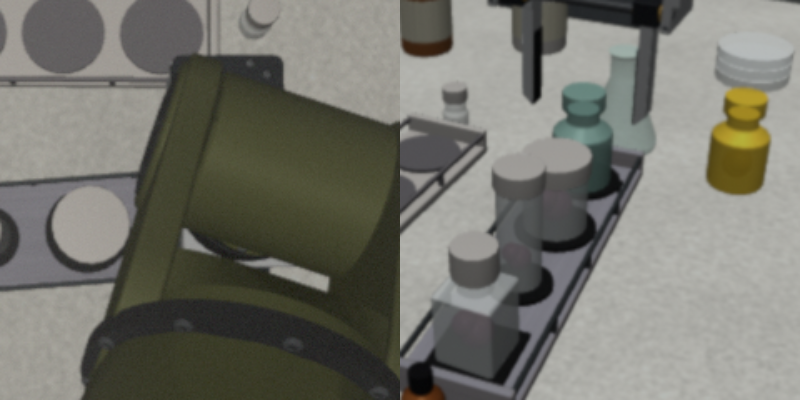

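The side view shows the fingertips at crop (530,100) and (640,120) straddling the green stopper (583,95), centred. I'll lower 5 mm and close.

```bash
python3 -m pendant '[[[0,0,-0.5],0],[[0,0,0],0],[[0,0,0],0]]'
python3 -m pendant '[[[0,0,0],0],[[0,0,0],0],[[0,0,0],0],[[0,0,0],0],[[0,0,0],0],[[0,0,0],0],[[0,0,0],0],[[0,0,0],0],[[0,0,0],0],[[0,0,0],0]]' 0 20
```

```text
time_s: 2.87
ee_pos: [0.4713, -0.1185, 0.0803]
eef_rot: [-3.141, -0.0, 1.576]
force: [-0.3, 0.3, -0.2]
grip_width: 0.0943
grip_force: 0.0
time_s: 3.7
ee_pos: [0.4715, -0.1186, 0.0805]
eef_rot: [3.141, 0.0, 1.576]
force: [1.3, -0.0, -0.3]
grip_width: 0.0392
grip_force: 20.0
```

```bash
python3 -m pendant '[[[0,0,0.2],0],[[0,0,0.5],0],[[0,0,1],0],[[0,0,1.5],0],[[0,0,2],0],[[0,0,2],0],[[0,0,2],0],[[0,0,1.5],0],[[0,0,1],0],[[0,0,0.3],0],[[0,0,0],0]]'
python3 -m pendant '[[[0.4,0.6,0],0],[[0.8,1.2,0],0],[[1.2,2,0],0],[[1.5,2.5,0],0],[[1.5,2.5,0],0],[[1.5,2.5,0],0],[[1.5,2.5,0],0],[[1.5,2.5,0],0],[[1.5,2.5,0],0],[[1.5,2.5,0],0],[[1.4,2.5,0],0],[[0.9,2,0],0],[[0.5,1,0],0],[[0.15,0.5,0],0],[[0,0,0],0],[[0,0,0],0]]'
```

```text
time_s: 4.62
ee_pos: [0.4715, -0.1186, 0.201]
eef_rot: [3.141, 0.0, 1.576]
force: [-0.5, -0.9, -3.1]
grip_width: 0.0395
grip_force: 20.0
time_s: 5.95
ee_pos: [0.6296, 0.1537, 0.2001]
eef_rot: [-3.141, 0.0, 1.575]
force: [0.0, -0.8, -2.8]
grip_width: 0.0397
grip_force: 20.0
```

```bash
python3 -m pendant '[[[0.25,0,-0.5],0],[[0.25,0,-1],0],[[0,0,-1.5],0],[[0,0,-2],0],[[0,0,-2],0],[[0,0,-1.5],0],[[0,0,-1],0],[[0,0,-1],0],[[0,0,-0.5],0],[[0,0,-0.4],0],[[0,0,0],0],[[0,0,0],0],[[0,0,0],0]]'
python3 - <<'E'
from station import ctrl
import cv2,numpy as np
np.savez("side1.npz",**ctrl.camera("side"));c=np.load("side1.npz")
cv2.imwrite("pics/a2.png",cv2.resize(c["color"][130:330,200:400,::-1],(600,600)))
print(ctrl.get_obs()["ee_pos"])
E
```

```text
time_s: 7.03
ee_pos: [0.6353, 0.1545, 0.0872]
eef_rot: [3.14, -0.0, 1.576]
force: [-0.3, -0.6, -2.8]
grip_width: 0.0394
grip_force: 20.0
[0.63525375 0.1544574  0.08721878]
```

View pics/a2.png

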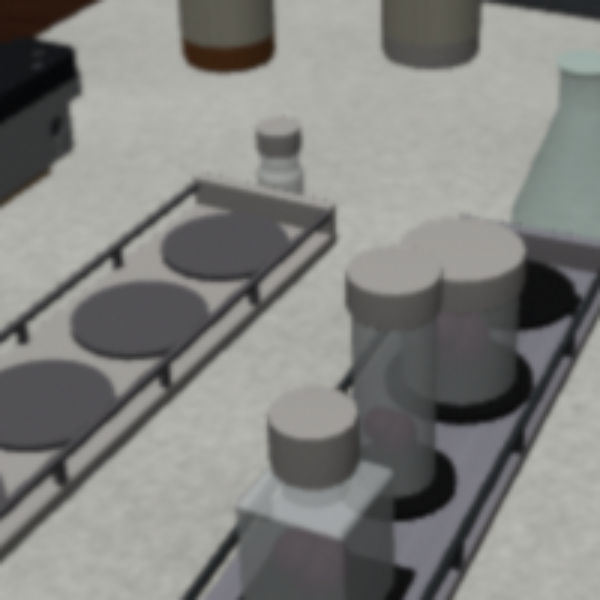

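The crop missed the held jar and only shows the remaining jars undisturbed. I'll set it down gently, watching the force.

```bash
python3 -m pendant '[[[0,0,-0.2],0],[[0,0,-0.2],0],[[0,0,-0.1],0],[[0,0,-0.05],0],[[0,0,-0.05],0],[[0,0,0],0],[[0,0,0],0]]'
python3 - <<'E'
from station import ctrl
import cv2,numpy as np
c=ctrl.camera("side")
cv2.imwrite("pics/a3.png",cv2.resize(c["color"][200:400,80:280,::-1],(600,600)))
print(ctrl.get_obs()["force"])
E
```

```text
time_s: 7.67
ee_pos: [0.635, 0.1544, 0.0806]
eef_rot: [3.141, 0.0, 1.576]
force: [-0.9, -0.3, -1.4]
grip_width: 0.0397
grip_force: 20.0
[-1.21773804  0.54302239 -0.93169547]
```

View pics/a3.png

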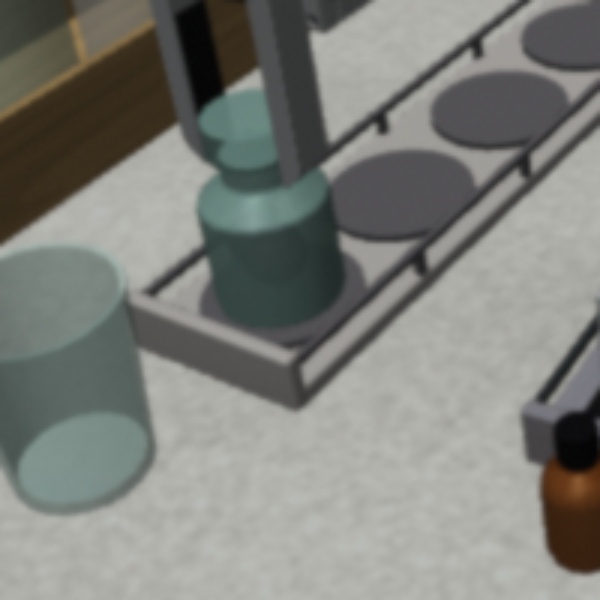

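The jar stands upright on the left pad at crop (277,310), and the measured force shows the pad is taking its weight. I'll release it, retreat, and go to the wide jar at (0.4635, −0.0373).

```bash
python3 -m pendant '[[[0,0,-0.05],0],[[0,0,0],0],[[0,0,0],0],[[0,0,0],0]]'
python3 -m pendant '[[[0,0,0],0],[[0,0,0],0],[[0,0,0],0],[[0,0,0],0],[[0,0,0],0],[[0,0,0],0],[[0,0,0],0],[[0,0,0.5],0],[[0,0,1],0],[[0,0,2],0],[[0,0,2.5],0],[[0,0,2.5],0],[[0,0,1.5],0],[[0,0,0.5],0],[[0,0,0],0]]' 1
python3 -m pendant '[[[-1,-1,0],0],[[-2,-2,0],0],[[-2.5,-3,0],0],[[-2.5,-3,0],0],[[-2.5,-3,0],0],[[-2.5,-3,0],0],[[-2.1,-2.2,0],0],[[-1.5,-1.5,0],0],[[-0.5,-0.5,0],0],[[0,0,0],0],[[0,0,0],0]]'
```

```text
time_s: 8.05
ee_pos: [0.6351, 0.1544, 0.0804]
eef_rot: [3.141, -0.0, 1.576]
force: [-1.5, 0.2, 4.8]
grip_width: 0.0392
grip_force: 20.0
time_s: 9.3
ee_pos: [0.6354, 0.1545, 0.1869]
eef_rot: [3.139, -0.001, 1.576]
force: [-0.2, 1.0, -0.0]
grip_width: 0.0944
grip_force: 0.0
time_s: 10.22
ee_pos: [0.4643, -0.0373, 0.1846]
eef_rot: [-3.141, -0.0, 1.575]
force: [1.0, 1.0, -0.2]
grip_width: 0.094
grip_force: 0.0
```

```bash
python3 -m pendant '[[[-0.05,0,-0.5],0],[[0,0,-1],0],[[0,0,-2],0],[[0,0,-2],0],[[0,0,-2],0],[[0,0,-2],0],[[0,0,-1.5],0],[[0,0,-1],0],[[0,0,-0.6],0],[[0,0,-0.2],0],[[0,0,0],0],[[0,0,0],0]]'
python3 -m pendant '[[[0,0,0],0],[[0,0,0],0],[[0,0,0],0],[[0,0,0],0],[[0,0,0],0],[[0,0,0],0],[[0,0,0],0],[[0,0,0],0]]' 0 20
python3 -m pendant '[[[0,0,0.2],0],[[0,0,0.5],0],[[0,0,1],0],[[0,0,1.5],0],[[0,0,2],0],[[0,0,2],0],[[0,0,2],0],[[0,0,1.8],0],[[0,0,1.5],0],[[0,0,0.8],0],[[0,0,0.2],0],[[0,0,0],0]]'
python3 - <<'E'
from station import ctrl
import cv2,numpy as np
c=ctrl.camera("top"); d=ctrl.camera("side")
cv2.imwrite("pics/a4.png",np.hstack([cv2.resize(x["color"][:,:,::-1],(400,300)) for x in (c,d)]))
np.savez("top1.npz",**c)
E
```

```text
time_s: 11.22
ee_pos: [0.4638, -0.0376, 0.0575]
eef_rot: [3.141, 0.0, 1.576]
force: [-0.0, 0.2, 0.3]
grip_width: 0.0936
grip_force: 0.0
time_s: 11.88
ee_pos: [0.4635, -0.0377, 0.0571]
eef_rot: [3.141, 0.0, 1.576]
force: [-0.3, -0.3, 1.5]
grip_width: 0.0594
grip_force: 20.0
time_s: 12.88
ee_pos: [0.4634, -0.0376, 0.1922]
eef_rot: [3.141, 0.0, 1.576]
force: [0.3, -0.2, -2.3]
grip_width: 0.0597
grip_force: 20.0
```

View pics/a4.png

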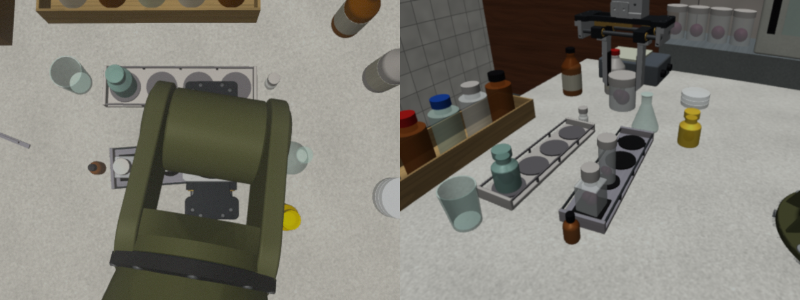

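The wide jar is held at side crop (622,90), and the stoppered jar stands on the left pad at (505,170). Next is the wide pad at (0.6345, 0.070).

```bash
python3 -m pendant '[[[0.5,0.3,0],0],[[1,0.6,0],0],[[1.7,1.1,0],0],[[2.1,1.3,0],0],[[2.1,1.3,0],0],[[2.1,1.3,0],0],[[2.1,1.3,0],0],[[2.1,1.3,0],0],[[1.7,1.1,0],0],[[1,0.7,0],0],[[0.5,0.3,0],0],[[0.2,0.15,0],0],[[0,0,0],0],[[0,0,0],0]]'
python3 -m pendant '[[[0,0,-0.5],0],[[0,0,-1],0],[[0,0,-1.5],0],[[0,0,-2],0],[[0,0,-2],0],[[0,0,-2],0],[[0,0,-1.5],0],[[0,0,-1],0],[[0,0,-0.7],0],[[0,0,-0.4],0],[[0,0,-0.2],0],[[0,0,0],0],[[0,0,0],0]]'
```

```text
time_s: 14.15
ee_pos: [0.6342, 0.0697, 0.1918]
eef_rot: [-3.141, 0.0, 1.576]
force: [-0.4, 0.3, -1.8]
grip_width: 0.0594
grip_force: 20.0
time_s: 15.23
ee_pos: [0.6348, 0.0699, 0.0647]
eef_rot: [3.14, -0.0, 1.576]
force: [-0.7, 0.1, -1.0]
grip_width: 0.0596
grip_force: 20.0
```

```bash
python3 -m pendant '[[[0,0,-0.3],0],[[0,0,-0.2],0],[[0,0,-0.1],0],[[0,0,-0.1],0],[[0,0,-0.05],0],[[0,0,-0.05],0],[[0,0,0],0],[[0,0,0],0]]'
```

```text
time_s: 15.9
ee_pos: [0.6345, 0.0699, 0.0571]
eef_rot: [3.141, -0.0, 1.576]
force: [-5.2, -0.6, 8.9]
grip_width: 0.0594
grip_force: 20.0
```

Contact is firm, so I'll release, retreat and go to the slim jar at (0.4577, 0.0458).

```bash
python3 -m pendant '[[[0,0,0],0],[[0,0,0],0],[[0,0,0],0],[[0,0,0],0],[[0,0,0],0],[[0,0,0],0],[[0,0,0],0],[[0,0,0.5],0],[[0,0,1],0],[[0,0,2],0],[[0,0,2.5],0],[[0,0,2.5],0],[[0,0,2.5],0],[[0,0,1.5],0],[[0,0,0.5],0],[[0,0,0],0]]' 1
python3 -m pendant '[[[-1,-0.1,0],0],[[-2,-0.3,0],0],[[-2.5,-0.3,0],0],[[-2.5,-0.3,0],0],[[-2.5,-0.3,0],0],[[-2.5,-0.3,0],0],[[-2.2,-0.3,0],0],[[-1.5,-0.3,0],0],[[-0.8,-0.2,0],0],[[-0.2,0,0],0],[[0,0,0],0],[[0,0,0],0]]'
```

```text
time_s: 17.23
ee_pos: [0.6349, 0.0699, 0.1878]
eef_rot: [3.139, -0.0, 1.576]
force: [0.3, -1.2, -0.9]
grip_width: 0.0941
grip_force: 0.0
time_s: 18.23
ee_pos: [0.4579, 0.0459, 0.1857]
eef_rot: [-3.141, -0.0, 1.576]
force: [-1.1, 0.0, -1.0]
grip_width: 0.094
grip_force: 0.0
```

```bash
python3 - <<'E'
from station import ctrl
print(ctrl.get_obs()["ee_pos"],ctrl.get_obs()["grip_width"])
E
python3 -m pendant '[[[0,0,-0.5],0],[[0,0,-1],0],[[0,0,-2],0],[[0,0,-2],0],[[0,0,-1.5],0],[[0,0,-1],0],[[0,0,-0.5],0],[[0,0,0],0],[[0,0,0],0]]'
```

```text
[0.45794878 0.04592755 0.1857041 ] 0.09402316837903056
time_s: 18.98
ee_pos: [0.4577, 0.0459, 0.1011]
eef_rot: [3.141, -0.0, 1.576]
force: [0.2, 0.4, 1.1]
grip_width: 0.0944
grip_force: 0.0
```

```bash
python3 -m pendant '[[[0,0,-0.5],0],[[0,0,-0.4],0],[[0,0,-0.1],0],[[0,0,0],0],[[0,0,0],0]]'
python3 -m pendant '[[[0,0,0],0],[[0,0,0],0],[[0,0,0],0],[[0,0,0],0],[[0,0,0],0],[[0,0,0],0],[[0,0,0],0],[[0,0,0],0],[[0,0,0],0]]' 0 20
python3 -m pendant '[[[0,0,0.2],0],[[0,0,0.5],0],[[0,0,1],0],[[0,0,1.5],0],[[0,0,2],0],[[0,0,2],0],[[0,0,1.5],0],[[0,0,0.8],0],[[0,0,0.5],0],[[0,0,0],0],[[0,0,0],0]]'
```

```text
time_s: 19.4
ee_pos: [0.4575, 0.0459, 0.091]
eef_rot: [3.142, -0.0, 1.576]
force: [0.2, -0.7, -0.5]
grip_width: 0.094
grip_force: 0.0
time_s: 20.15
ee_pos: [0.4574, 0.0459, 0.0909]
eef_rot: [3.142, 0.0, 1.576]
force: [1.1, 0.2, -1.0]
grip_width: 0.0394
grip_force: 20.0
time_s: 21.07
ee_pos: [0.4572, 0.0459, 0.1905]
eef_rot: [-3.141, 0.0, 1.576]
force: [0.1, 1.0, -3.1]
grip_width: 0.0397
grip_force: 20.0
```

```bash
python3 -m pendant '[[[0.5,-0.2,0],0],[[1,-0.4,0],0],[[1.7,-0.6,0],0],[[2.1,-0.7,0],0],[[2.1,-0.7,0],0],[[2.1,-0.7,0],0],[[2.1,-0.7,0],0],[[2.1,-0.7,0],0],[[1.8,-0.6,0],0],[[1.2,-0.4,0],0],[[0.7,-0.25,0],0],[[0.25,-0.1,0],0],[[0,0,0],0],[[0,0,0],0]]'
python3 -m pendant '[[[0,0,-0.5],0],[[0,0,-1],0],[[0,0,-1.5],0],[[0,0,-2],0],[[0,0,-1.5],0],[[0,0,-1],0],[[0,0,-0.7],0],[[0,0,-0.5],0],[[0,0,-0.4],0],[[0,0,0],0],[[0,0,0],0],[[0,0,0],0]]'
```

```text
time_s: 22.23
ee_pos: [0.6336, -0.0146, 0.1907]
eef_rot: [-3.141, -0.0, 1.576]
force: [-0.0, 0.8, -1.1]
grip_width: 0.0394
grip_force: 20.0
time_s: 23.23
ee_pos: [0.6342, -0.0146, 0.1006]
eef_rot: [3.141, 0.0, 1.576]
force: [0.6, -0.5, -1.7]
grip_width: 0.0397
grip_force: 20.0
```

```bash
python3 -m pendant '[[[0,0,-0.3],0],[[0,0,-0.2],0],[[0,0,-0.2],0],[[0,0,-0.1],0],[[0,0,-0.1],0],[[0,0,-0.05],0],[[0,0,0],0],[[0,0,0],0]]'
```

```text
time_s: 23.9
ee_pos: [0.634, -0.0146, 0.0909]
eef_rot: [3.141, 0.0, 1.576]
force: [-2.3, 0.2, 4.5]
grip_width: 0.0393
grip_force: 20.0
```

```bash
python3 -m pendant '[[[0,0,0],0],[[0,0,0],0],[[0,0,0],0],[[0,0,0],0],[[0,0,0],0],[[0,0,0],0],[[0,0,0],0],[[0,0,0.5],0],[[0,0,1],0],[[0,0,2],0],[[0,0,2.5],0],[[0,0,2.5],0],[[0,0,1.5],0],[[0,0,0.5],0],[[0,0,0],0]]' 1
python3 -m pendant '[[[-1,0.8,0],0],[[-2,1.6,0],0],[[-2.5,2,0],0],[[-2.5,2,0],0],[[-2.5,2,0],0],[[-2.5,2,0],0],[[-2.3,1.9,0],0],[[-1.7,1.5,0],0],[[-1,0.8,0],0],[[-0.5,0.35,0],0],[[0,0,0],0],[[0,0,0],0]]'
python3 - <<'E'
from station import ctrl
import cv2,numpy as np
c=ctrl.camera("top"); d=ctrl.camera("side")
cv2.imwrite("pics/a5.png",np.hstack([cv2.resize(x["color"][:,:,::-1],(400,300)) for x in (c,d)]))
np.savez("top2.npz",**c);np.savez("side2.npz",**d)
E
```

```text
time_s: 25.15
ee_pos: [0.6344, -0.0147, 0.1973]
eef_rot: [3.139, 0.0, 1.576]
force: [0.3, 0.5, 0.1]
grip_width: 0.0939
grip_force: 0.0
time_s: 26.15
ee_pos: [0.4494, 0.1345, 0.1952]
eef_rot: [-3.141, 0.0, 1.576]
force: [-0.1, -0.1, -0.2]
grip_width: 0.0941
grip_force: 0.0
```

View pics/a5.png

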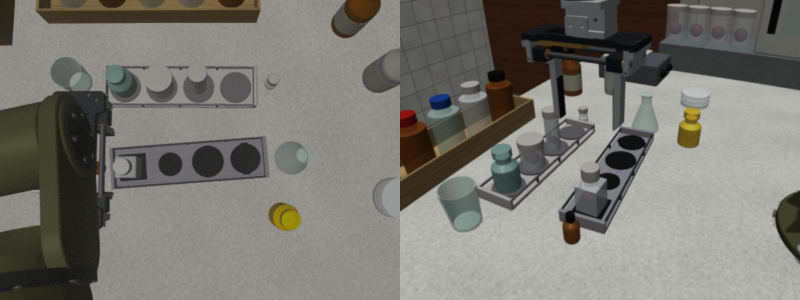

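Three jars stand on their pads in the right order, at side crop (505,170), (532,150) and (550,130). The last one is the square bottle.

```bash
python3 -m pendant '[[[-0.05,0.05,-0.5],0],[[0,0,-1],0],[[0,0,-2],0],[[0,0,-2],0],[[0,0,-2],0],[[0,0,-1.5],0],[[0,0,-1],0],[[0,0,-1],0],[[0,0,-0.5],0],[[0,0,-0.1],0],[[0,0,0],0],[[0,0,0],0],[[0,0,0],0]]'
python3 -m pendant '[[[0,0,0],0],[[0,0,0],0],[[0,0,0],0],[[0,0,0],0],[[0,0,0],0],[[0,0,0],0],[[0,0,0],0],[[0,0,0],0],[[0,0,0],0]]' 0 20
python3 -m pendant '[[[0,0,0.2],0],[[0,0,0.5],0],[[0,0,1],0],[[0,0,1.5],0],[[0,0,2],0],[[0,0,2],0],[[0,0,2],0],[[0,0,1.5],0],[[0,0,1],0],[[0,0,0.8],0],[[0,0,0.5],0],[[0,0,0],0],[[0,0,0],0]]'
```

```text
time_s: 27.33
ee_pos: [0.4488, 0.1354, 0.0801]
eef_rot: [3.14, -0.0, 1.576]
force: [-0.2, -0.1, -0.3]
grip_width: 0.094
grip_force: 0.0
time_s: 28.08
ee_pos: [0.4484, 0.1354, 0.0794]
eef_rot: [-3.141, 0.0, 1.576]
force: [0.5, -0.0, -0.1]
grip_width: 0.0372
grip_force: 0.0
time_s: 29.17
ee_pos: [0.4483, 0.1353, 0.209]
eef_rot: [-3.141, 0.0, 1.576]
force: [0.3, 0.4, -1.8]
grip_width: 0.0339
grip_force: 20.0
```

```bash
python3 -m pendant '[[[0.5,-0.6,0],0],[[1,-1.3,0],0],[[1.6,-2,0],0],[[1.8,-2.3,0],0],[[1.8,-2.3,0],0],[[1.8,-2.3,0],0],[[1.8,-2.3,0],0],[[1.8,-2.3,0],0],[[1.8,-2.3,0],0],[[1.8,-2.3,0],0],[[1.4,-1.8,0],0],[[0.8,-1,0],0],[[0.4,-0.5,0],0],[[0.2,-0.2,0],0],[[0,0,0],0],[[0,0,0],0]]'
python3 -m pendant '[[[0,0,-0.5],0],[[0,0,-1],0],[[0,0,-1.5],0],[[0,0,-2],0],[[0,0,-2],0],[[0,0,-1.5],0],[[0,0,-1],0],[[0,0,-1],0],[[0,0,-0.7],0],[[0,0,-0.5],0],[[0,0,-0.2],0],[[0,0,0],0],[[0,0,0],0],[[0,0,0],0]]'
```

```text
time_s: 30.5
ee_pos: [0.6331, -0.0991, 0.2093]
eef_rot: [-3.141, -0.0, 1.576]
force: [-0.2, -0.4, -0.7]
grip_width: 0.0334
grip_force: 20.0
time_s: 31.67
ee_pos: [0.6337, -0.0997, 0.0911]
eef_rot: [3.141, 0.0, 1.576]
force: [0.1, 0.3, -1.2]
grip_width: 0.0336
grip_force: 20.0
```

```bash
python3 -m pendant '[[[0,0,-0.3],0],[[0,0,-0.3],0],[[0,0,-0.2],0],[[0,0,-0.1],0],[[0,0,-0.05],0],[[0,0,-0.05],0],[[0,0,0],0],[[0,0,0],0]]'
```

```text
time_s: 32.33
ee_pos: [0.6335, -0.0996, 0.0805]
eef_rot: [3.141, 0.0, 1.576]
force: [-0.4, -0.3, -1.1]
grip_width: 0.0337
grip_force: 20.0
```

```bash
python3 -m pendant '[[[0,0,-0.05],0],[[0,0,-0.05],0],[[0,0,0],0],[[0,0,0],0]]'
```

```text
time_s: 32.67
ee_pos: [0.6336, -0.0996, 0.0801]
eef_rot: [3.141, 0.0, 1.576]
force: [-2.9, 0.5, 5.6]
grip_width: 0.0339
grip_force: 20.0
```

Contact is made, so I'll release, retreat to the side and check.

```bash
python3 -m pendant '[[[0,0,0],0],[[0,0,0],0],[[0,0,0],0],[[0,0,0],0],[[0,0,0],0],[[0,0,0],0],[[0,0,0],0],[[0,0,0.5],0],[[0,0,1],0],[[0,0,2],0],[[0,0,2.5],0],[[0,0,3],0],[[0,0,2.5],0],[[0,0,1.5],0],[[0,0,0.5],0],[[0,0,0],0]]' 1
python3 -m pendant '[[[-2,-2,0],0],[[-3,-3,0],0],[[-3,-3.5,0],0],[[-3,-3.5,0],0],[[-3,-3.5,0],0],[[-3,-3.5,0],0],[[-3,-3.5,0],0],[[-3,-3.5,0],0],[[-2,-2,0],0],[[-1,-1,0],0],[[0,0,0],0]]'
python3 - <<'E'
from station import ctrl
from h import *
c=ctrl.camera("top"); np.savez("top3.npz",**c)
im=c["color"][:,:,::-1].copy();big=cv2.resize(im,None,fx=3,fy=3,interpolation=cv2.INTER_CUBIC)
for y,x,z,r in((.1547,.635,.106,.02),(.07,.6345,.084,.03),(-.0148,.6338,.119,.02),(-.0996,.6335,.108,.017)):
    for zz,rr,col in((z,r,(0,0,255)),(.014,.036,(0,255,0))):
        cv2.polylines(big,[((circ(c,x,y,zz,rr)+.5)*3-.5).round().astype(int)],True,col,1)
d=ctrl.camera("side")["color"][:,:,::-1]
o=cv2.resize(big[290:540,460:1260],(800,250));cv2.imwrite("pics/f.png",np.vstack([o,cv2.resize(d[150:350,80:540],(800,348))]))
E
```

```text
time_s: 34.0
ee_pos: [0.6338, -0.0997, 0.2163]
eef_rot: [3.139, 0.001, 1.576]
force: [1.0, -0.0, -1.2]
grip_width: 0.094
grip_force: 0.0
time_s: 34.92
ee_pos: [0.389, -0.3704, 0.2132]
eef_rot: [-3.14, -0.001, 1.572]
force: [-0.0, 0.1, 0.3]
grip_width: 0.0939
grip_force: 0.0
```

View pics/f.png

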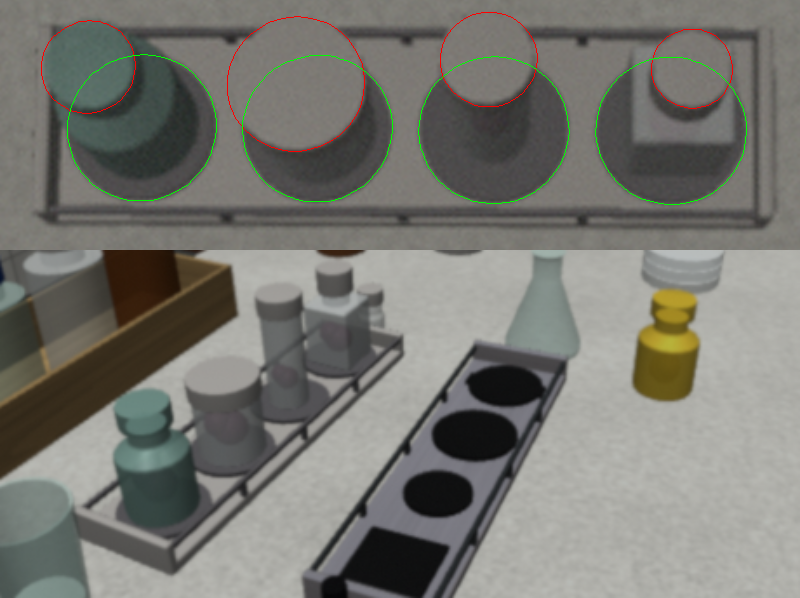

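All four jars stand upright. Their lids, at crop (88,67), (297,84), (489,60) and (692,68), match the circles predicted for jars centred on their pads, and the order is reversed. I'm handing in.

```bash
python3 -c "
from station import ctrl
print(ctrl.hand_in())"
```

```text
the job is handed in; nothing more can be done
None
```

All four jars now stand upright and centred on the white rack's pads in reverse order (stoppered, wide, slim, square from the robot's left), and the job was handed in at about 35 s of the 106 s allowed.

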